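Eject the used pipette tip into the waste dish

ROBOT

A 7-joint arm with a two-finger parallel gripper is mounted at the origin on a cart in front of the work surface, level with it; the furniture and walls round the work are solid. World frame = base frame: x ahead of the robot, y to its left, z up, the work surface at z = 0. Lengths are in mm, angles in rad, forces in N, time in s.
With the tool pointing down it reaches from about 400 to 875 mm from the base axis. Payload 19.3 kg.
Tool frame: the origin (TCP) lies at the very end of the fingers, on their centre line; the grasp point (between the pads) lies 19 mm behind it (manip.grip_point_offset is the distance from the TCP to the grasp point, in mm); x points along the fingers, z is the direction in which the jaws open and shut, and the axes are right-handed (so a half turn about x gives the same grasp; the last joint's range is limited). The gripper opens to 85 mm and grips with 20 to 120 N. Pads are 22 mm wide; open, the fingers measure 114 mm over their backs; the gripper's body (76 mm by 85 mm) begins 54 mm behind the grasp point. The pads swing forward as they close: fully open they stand 13 mm farther back than shut.
Start: joints at [-1.228, 0.521, -0.036, 1.599, 0.021, 1.021, -0.113], TCP at [250.752, 572.484, 231.291] pointing down, gripper open.
Joint ranges: [-2.91, 2.91], [-0.3, 2.13], [-1.5, 1.42], [0.17, 2.43], [-1.26, 4.41], [0.16, 1.93], [-2.52, 2.52]. Speed limits (rad/s): [1.89, 1.89, 2.39, 2.39, 3.01, 3.01, 3.01].

INTERFACE

Orientations are given as a unit quaternion [w, x, y, z].
In Python, from station import manip gives the robot as it stands. The module is installed in compiled form; this text tells all that it offers.
- The arm moves only by the shell command python3 -m handwheel 'ROWS' [FORCE]. ROWS is JSON, a list of rows, each a list of 7 numbers: the turn, a rotation vector about the world's x, y, z in degrees, then the shift along the world's x, y, z in cm, then the gripper's target within -1 to 1 (shut at 1, half-way at 0, fully open at -1). In form: [[wx, wy, wz, tx, ty, tz, gripper], ...]. A call has 1 to 12 rows; each row shifts and turns the pose as measured when the row begins; what a row does not reach is not made up. A row lasts 1/8 s, in which the tool goes at most 62.5 mm and 10.7 degrees, less where a joint would pass 70% of its speed; a pose out of reach is approached as far as the arm can. A call with a gripper value outside its range is refused whole. The fingers move at their own pace and stop on an object; FORCE is the grip in N (left out, the last holds). Time passes only in rows, so rows that do not move let the fingers close. It gives the time, the measured TCP pose, the force and the opening at its end, in the units of the state.
- manip.state(): the state, without advancing time (a new reading comes with each control period).
- manip.capture(name): name is "scene" or "top" or "wrist"; returns a dict with "img" (400x640x3 uint8, red, green, blue), "range_z" (400x640 float32, mm along the optical axis (not along the pixel's ray), 0 where there is no reading), "fx", "fy", "cx", "cy" (pixels), "R" (3x3) and "t" (3): a world point X has camera coordinates R X + t. Camera axes: x right, y down, z forward; pixel columns grow to the right and rows downward; lengths in mm; the calibration is good to about 2 mm. A picture is of the moment at which its call begins.
- manip.job_done(): hands the job in, once; it reports no verdict.
The state is a dict: "time_s": time; "joint_positions": joint angles; "qd": joint speeds; "joint_efforts": joint torques, N m; "tcp_pos": TCP position; "tool_rot": TCP orientation; "contact_force": force on the tool from outside, world axes, zero at the start; "ft_torque": the same for the moment, N m; "gripper_width": finger opening in mm.
Only numpy, scipy, OpenCV 4.12 (cv2) and the standard library are available. Lean on these libraries where they do the work, as an engineer would, in place of code of your own. Each camera call takes 0.05 s, during which the arm holds its last target. There are 200 camera calls.

TASK

One of the two pipettes hanging in the stand still carries its used tip. Slide the round steel waste dish along the bench, without lifting it, until it stands under that tip, then press that pipette's plunger straight down to its stop so that the tip is ejected into the dish, and let the plunger spring back up. Do not touch the used tip with the robot, do not press the other pipette's plunger, and leave the things standing round about where they are.

Things in the scene. Friction and masses are not known exactly. Their poses are not given: they have to be found in the camera images.
- waste_dish: Round open stainless-steel dish, loose, about 200 g: outer diameter 110 at the rim and 102 at the foot, 34 high, wall 3.5, floor 3 thick, inner diameter about 102. Origin: centre of its underside, z up. Too wide to grasp across; it slides on the bench.
- used_tip: The used yellowish pipette tip, 50 long, stuck upright on the cone of one pipette: 11 wide at its top, 2 at its lower end. Origin: centre of its lower end, which hangs 45 above the bench; z runs up its axis. It grips the cone until the ejector sleeve pushes it off, which happens only in the last 2 mm of plunger travel.
- tip_middle (a point): Point on the used tip's axis, halfway along its length (25 from either end).
- tipped_pipette_button (a point): Centre of the top face of the plunger head (disc, 16 across) of the pipette that carries the tip; 317 above the bench when up; moves with the plunger. The pipette hangs fixed and upright in the stand; handle 28 across, straight below.
- tipped_pipette_plunger (a joint): Plunger of the pipette that carries the tip, m: 0 up, 0.013 pressed down to its stop. Spring return, which leaves it about 2 mm short of the top; about 9 N at the stop, up to 14 N while the tip comes off.
- bare_pipette_button (a point): Centre of the top face of the plunger head of the other, tipless pipette in the same stand; same pipette, same height, 84 to 104 to one side.
- bare_pipette_plunger (a joint): Plunger of the tipless pipette, m: 0 up, 0.013 at its stop. Leave it up.
- pipette_stand: Fixed stand. Origin: on the bench, midway below the two pipettes; -x is its open front, y runs along the row of pipettes. Foot bar 268 wide, 16 high, at x 40 to 84; two legs 18 wide, 10 high at y +-125, x -55 to 55; two posts 12 across, 289 high at x 62, y +-106; cross bar at x 56, z 218 to 246, with a fork to each handle.
- tip_box: Bystander: blue box of fresh tips with clear lid, 74x122x63, loose. Origin: centre of its underside. To be left alone.
- petri_dish: Bystander: closed petri dish, 59 across, 15 high, loose. Origin: centre of its underside. To be left alone.
- agar_bottle: Bystander: white bottle with screw cap, 58 across, 110 high, loose. Origin: centre of its underside. To be left alone.
Things that resemble listed ones, but are neither listed nor needed, are in the scene too. Several things have the shape of the waste_dish; the one meant has the colours described above.

How it is judged:
By the outcome, as a careful person would: the job done as asked, in the order asked, and still so for the second after the job is handed in, with the robot touching nothing.
It also fails if it takes over 51 s, if anything falls off the work surface, if the arm or the gripper's body presses on something with over 40 N, if the wrist force passes 120 N, or if a joint passes its speed limit or range.

## Working session

There is one attempt and no reset: what is moved stays moved. The work goes in short steps, Python scripts to look and compute and a shell command to move; the robot and the scene stay as the last step left them, time stands still between calls to the robot, and variables do not carry over. Pictures are saved under pics/ and viewed, about 8 in all and at most 12, crops included, and the job is handed in when it is done.

```bash
mkdir -p pics
cat > h.py <<'E'
import numpy as np, cv2
from station import manip
def cap(n,tag):
    c=manip.capture(n); np.savez(f'pics/{tag}.npz',**c); cv2.imwrite(f'pics/{tag}.png',c['img'][:,:,::-1]); return c
def load(tag): return dict(np.load(f'pics/{tag}.npz'))
def cloud(c):
    z=c['range_z'].astype(float); v,u=np.mgrid[:z.shape[0],:z.shape[1]]
    p=np.stack([(u-c['cx'])/c['fx']*z,(v-c['cy'])/c['fy']*z,z],-1)
    w=(p-c['t'])@c['R']; w[z==0]=np.nan; return w
E
python3 - <<'E'
from h import *
for n in('scene','top'):
    c=cap(n,n+'0'); print(n,c['fx'],-c['R'].T@c['t'])
a=np.vstack([cv2.imread('pics/scene0.png'),cv2.imread('pics/top0.png')])
cv2.imwrite('pics/both.png',cv2.resize(a,None,fx=.75,fy=.75))
print(manip.state())
E
```

```text
scene 488.3095002636403 [-589.41175759  947.28313657 1072.71192164]
top 433.66599088745545 [ 440.87073578  191.58376337 1439.50211526]
{'time_s': 0.1, 'joint_positions': array([-1.22819442,  0.52194396, -0.03633449,  1.59994483,  0.02121424,
        1.02107545, -0.1128145 ]), 'qd': array([-9.19762391e-04, -1.29748577e-03,  3.45363262e-04, -2.21921298e-03,
        6.07308966e-06, -2.19578227e-04, -1.88197783e-03]), 'joint_efforts': array([ 3.65042666e-03, -9.28474259e+01,  1.98395133e+00, -3.70528293e+01,
        1.81770790e-02,  5.26659904e-03,  8.53574960e-06]), 'tcp_pos': array([250.6488426 , 572.21986328, 230.79192625]), 'tool_rot': array([ 0.5915828 , -0.38712735,  0.59213512,  0.38670169]), 'contact_force': array([-0.189205  , -0.09985609,  0.14925334]), 'ft_torque': array([-0.0559503 , -0.00442305, -0.0419332 ]), 'gripper_width': 85.13120372022135}
```

View pics/both.png

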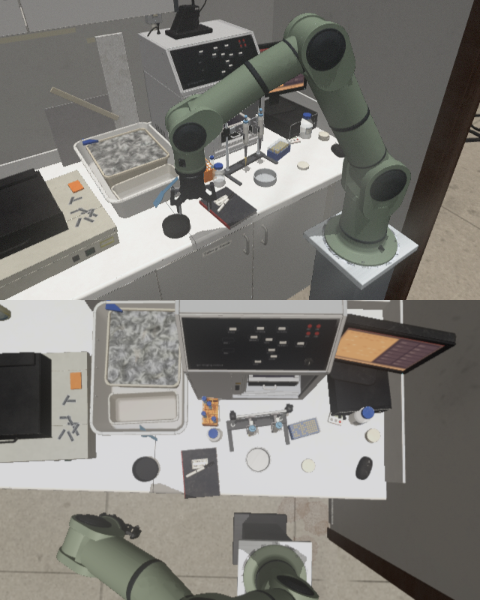

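Run:
```python
from h import *
t=load('top0'); s=load('scene0')
a=t['img'][110:260,240:520,::-1]; a=cv2.resize(a,(784,420),interpolation=cv2.INTER_CUBIC)
b=s['img'][120:260,270:460,::-1]; b=cv2.resize(b,(760,560),interpolation=cv2.INTER_CUBIC)
cv2.imwrite('pics/ct.png',a); cv2.imwrite('pics/cs.png',b)
w=cloud(t)
for x0,x1,y0,y1,n in[(320,370,190,240,'dish')]:
    p=w[y0:y1,x0:x1].reshape(-1,3); p=p[(p[:,2]>24)&(p[:,2]<60)]; print(n,len(p),p.min(0),p.max(0),np.median(p,0))
    print(cv2.minEnclosingCircle(p[:,:2].astype(np.float32)))
# high points
p=w[110:260,240:520]; m=(p[...,2]>285)&(p[...,2]<340)&(p[...,0]<760)
for v,u in np.argwhere(m)[::1]: print(u+240,v+110,p[v,u].round())
```

```text
dish 140 [447.98965194  31.203329    24.02265471] [555.38135061 138.92332132  41.80201804] [507.91506512  78.70864973  34.31922608]
((502.21649169921875, 84.06757354736328), 54.98831558227539)
253 110 [758. 356. 294.]
254 110 [760. 354. 290.]
255 110 [760. 351. 290.]
264 110 [760. 327. 292.]
387 139 [693.  -8. 288.]
388 139 [692. -10. 291.]
389 139 [692. -13. 291.]
386 140 [690.  -5. 289.]
387 140 [689.  -7. 292.]
388 140 [689. -10. 292.]
389 140 [690. -13. 287.]
390 140 [690. -16. 286.]
386 141 [687.  -5. 290.]
387 141 [686.  -7. 292.]
388 141 [687. -10. 289.]
389 141 [687. -13. 289.]
390 141 [686. -15. 292.]
386 142 [683.  -4. 292.]
387 142 [684.  -7. 292.]
388 142 [684. -10. 290.]
389 142 [684. -13. 289.]
390 142 [685. -16. 286.]
387 143 [682.  -8. 288.]
388 143 [680.  -9. 295.]
389 143 [681. -12. 293.]
309 149 [658. 202. 289.]
310 149 [658. 199. 289.]
311 149 [658. 197. 289.]
312 149 [657. 194. 294.]
308 150 [655. 205. 290.]
309 150 [655. 202. 289.]
310 150 [655. 199. 292.]
311 150 [656. 197. 287.]
312 150 [655. 194. 290.]
308 151 [652. 205. 291.]
309 151 [653. 202. 287.]
310 151
[... 3217 characters left out ...]

332 172 [597. 139. 294.]
333 172 [597. 136. 294.]
334 172 [598. 133. 291.]
335 172 [597. 131. 297.]
336 172 [594. 129. 318.]
337 172 [595. 127. 315.]
338 172 [598. 123. 291.]
339 172 [598. 120. 291.]
340 172 [598. 117. 294.]
332 173 [595. 138. 287.]
333 173 [594. 136. 295.]
334 173 [595. 133. 294.]
335 173 [595. 131. 293.]
336 173 [594. 128. 296.]
337 173 [596. 125. 288.]
338 173 [595. 123. 294.]
339 173 [595. 120. 291.]
333 174 [592. 136. 291.]
334 174 [592. 133. 292.]
335 174 [592. 131. 297.]
336 174 [592. 128. 295.]
337 174 [593. 125. 290.]
338 174 [592. 123. 295.]
339 174 [592. 120. 298.]
334 175 [590. 133. 285.]
335 175 [590. 130. 289.]
336 175 [590. 128. 290.]
337 175 [590. 125. 292.]
```

View pics/ct.png

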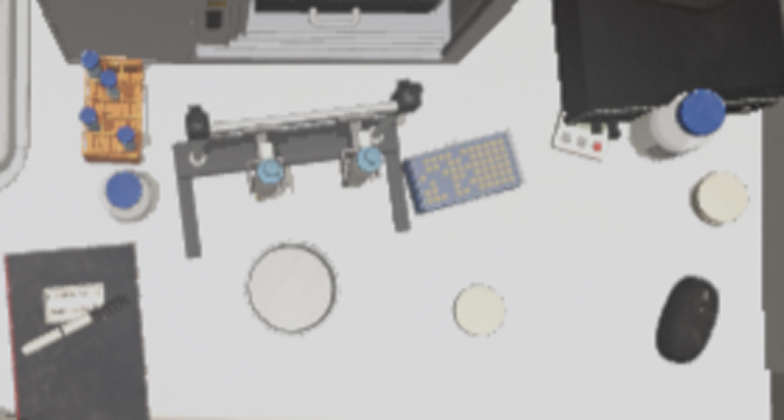

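View pics/cs.png

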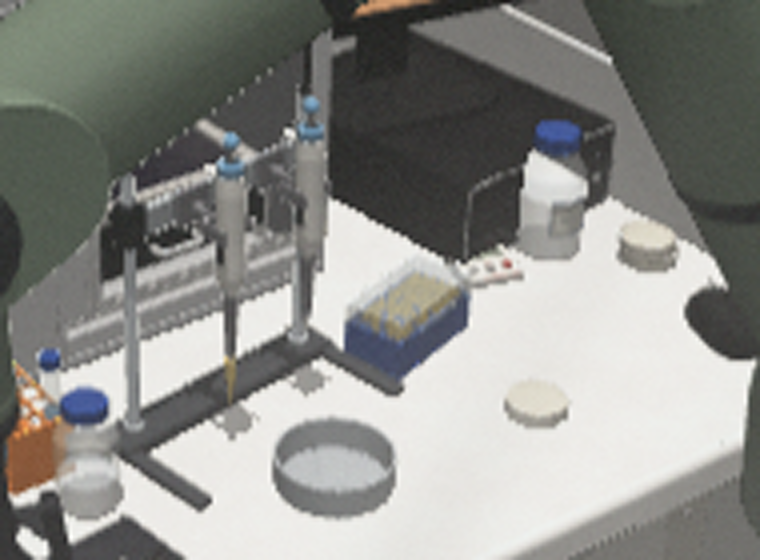

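The used yellowish tip hangs on the left (+y) pipette, at scene crop (231,380). Its button is at top crop (269,170), about (601,128,318), and the bare pipette's button is at (368,158), about (616,34,318). Both heights agree with the stated 317.

Three things could be the dish:
- **Grey steel open dish:** top (344,213), scene crop (335,465), diameter 110, rim height 34. It fits the description and the crop confirms it.
- **Black dish:** top (195,225). Wrong colour.
- **Cream lids:** wrong colour and size.

I plan to push the dish with a two-finger cradle, half open and tilted back.

```bash
cat >> h.py <<'E'
from scipy.spatial.transform import Rotation as Ro
def rot(): return Ro.from_quat(manip.state()['tool_rot'][[1,2,3,0]])
def need(xa,za):
    xa=np.array(xa)/np.linalg.norm(xa); best=None
    for s in(1,-1):
        z=s*np.array(za)/np.linalg.norm(za); T=Ro.from_matrix(np.column_stack([xa,np.cross(z,xa),z]))
        r=np.degrees((T*rot().inv()).as_rotvec()); print('turn',r.round(1),np.linalg.norm(r).round(1))
E
python3 - <<'E'
from h import *
print(rot().as_matrix().round(2))
tp=np.array([601,128.]);bp=np.array([616,33.5])
y=(tp-bp)/np.linalg.norm(tp-bp); x=np.array([y[1],-y[0]]); print('stand x',x)
g=tp-15*x; d=g-[502.2,84.1]; L=np.linalg.norm(d); d/=L; print('goal',g,'L',L,'dir',d)
t=np.radians(25); need([d[0]*np.sin(t),d[1]*np.sin(t),-np.cos(t)],[-d[1],d[0],0])
for k in(95,60): print(k,np.array([502.2,84.1])-k*d)
E
```

```text
[[-0.   -0.92  0.4 ]
 [-0.    0.4   0.92]
 [-1.   -0.   -0.  ]]
stand x [0.98763553 0.15676754]
goal [586.18546707 125.64848684] L 93.70077607959816 dir [0.8963156  0.44341668]
turn [  0.7 -25.8  49.2] 55.5
turn [  31.2    0.7 -127.5] 131.3
95 [417.05001826  41.97541561]
60 [448.42106417  57.49499933]
```

```bash
python3 -m handwheel '[[0.1,-3.2,6.2,1.5,-4.6,0,0],[0.1,-3.2,6.2,1.5,-4.6,0,0],[0.1,-3.2,6.2,1.5,-4.6,0,0],[0.1,-3.2,6.2,1.5,-4.6,0,0],[0.1,-3.2,6.2,1.5,-4.6,0,0],[0.1,-3.2,6.2,1.5,-4.6,0,0],[0.1,-3.2,6.2,1.5,-4.6,0,0],[0.1,-3.2,6.2,1.5,-4.6,0,0],[0,0,0,1.5,-4.6,0,0],[0,0,0,1.5,-4.6,0,0],[0,0,0,0,0,0,0]]'
python3 - <<'E'
from h import *
d=np.array([.8963,.4434]);t=np.radians(25); need([d[0]*np.sin(t),d[1]*np.sin(t),-np.cos(t)],[-d[1],d[0],0])
E
```

```text
time_s: 1.48
tcp_pos: [386.7, 146.5, 227.6]
tool_rot: [-0.497, 0.656, -0.255, -0.508]
contact_force: [0.1, -0.1, -0.1]
gripper_width: 42.5
turn [ 0.3 -1.9  1.9] 2.7
turn [  65.3   31.8 -162.6] 178.0
```

```bash
python3 -m handwheel '[[0.3,-1.9,1.9,0.5,-3.7,-2,0],[0,0,0,0.5,-3.7,-3,0],[0,0,0,0.5,-3.7,-4,0],[0,0,0,0.3,0,-4,0],[0,0,0,0,0,-3,0],[0,0,0,0,0,-2,0],[0,0,0,0,0,0,0]]'
python3 - <<'E'
from h import *
d=np.array([.8963,.4434]);t=np.radians(25); need([d[0]*np.sin(t),d[1]*np.sin(t),-np.cos(t)],[-d[1],d[0],0])
E
```

```text
time_s: 2.35
tcp_pos: [423.9, 96.0, 134.8]
tool_rot: [-0.474, 0.663, -0.272, -0.512]
contact_force: [-0.1, -0.1, 0.4]
gripper_width: 42.5
turn [ 3.3 -3.4  1.6] 5.0
turn [  63.5   27.9 -165.2] 179.2
```

```bash
python3 -m handwheel '[[1.6,-1.7,0.8,-0.6,-2,0,0],[1.6,-1.7,0.8,-0.6,-2,0,0],[0,0,0,-0.6,-2,0,0],[0,0,0,0,0,0,0],[0,0,0,0,0,0,0]]'
python3 - <<'E'
from h import *
d=np.array([.8963,.4434]);t=np.radians(25); need([d[0]*np.sin(t),d[1]*np.sin(t),-np.cos(t)],[-d[1],d[0],0])
E
```

```text
time_s: 2.98
tcp_pos: [427.0, 51.3, 143.5]
tool_rot: [-0.483, 0.662, -0.249, -0.516]
contact_force: [-0.0, -1.2, -0.4]
gripper_width: 42.8
turn [ 1.1 -2.2  0. ] 2.4
turn [  65.1   32.1 -164.7] 180.0
```

```bash
python3 - <<'E'
from h import *
print(manip.state()['joint_positions'].round(2))
E
python3 -m handwheel '[[0,0,0,0,0,-2,0],[0,0,0,0,0,-2,0],[0,0,0,0,0,0,0]]';python3 - <<'E'
from h import *
s=manip.state();print(s['joint_positions'].round(2),s['tcp_pos'],rot().as_matrix()[:,0].round(2))
E
```

```text
[ 0.5   0.34 -0.79  2.43  1.08  0.16  0.77]
time_s: 3.35
tcp_pos: [428.1, 52.6, 108.8]
tool_rot: [-0.475, 0.66, -0.253, -0.525]
contact_force: [0.0, 0.2, -0.2]
gripper_width: 42.6
[ 0.6   0.5  -0.96  2.43  1.5   0.31  0.39] [428.1252304   52.64617257 108.77111513] [ 0.32  0.16 -0.93]
```

```bash
python3 -m handwheel '[[-1,2.5,0,0.1,-0.2,-3,0],[-0.5,1.5,0,0.1,-0.2,-2.5,0],[0,0,0,0,0,-1.5,0],[0,0,0,0,0,-0.5,0],[0,0,0,0,0,0,0]]';python3 - <<'E'
from h import *
s=manip.state();print(s['joint_positions'].round(2),s['tcp_pos'],rot().as_matrix()[:,[0,2]].round(2))
d=np.array([.8963,.4434]);o=s['tcp_pos'][:2]-[502.2,84.1]; print(o@d,o@[-d[1],d[0]])
t=np.radians(16); need([d[0]*np.sin(t),d[1]*np.sin(t),-np.cos(t)],[-d[1],d[0],0])
E
```

```text
time_s: 3.98
tcp_pos: [429.7, 48.6, 33.3]
tool_rot: [-0.453, 0.648, -0.279, -0.545]
contact_force: [0.2, 0.7, -1.0]
gripper_width: 43.0
[ 0.52  0.73 -0.9   2.4   1.72  0.46  0.22] [429.71758063  48.55793188  33.29501324] [[ 0.25 -0.45]
 [ 0.13  0.89]
 [-0.96  0.  ]]
-80.72534548260244 0.28234909539600594
turn [-0.4  0.2 -0.7] 0.9
turn [-44.6 -22.8 172.3] 179.4
```

```bash
python3 -m handwheel '[[0,0,0,0,0,-1.1,0],[0,0,0,0,0,-1,0],[0,0,0,0,0,0,0]]' && python3 -m handwheel '[[0,0,0,0.9,0.44,0,0],[0,0,0,0.72,0.36,0,0],[0,0,0,0.72,0.36,0,0],[0,0,0,0.72,0.36,0,0],[0,0,0,0.72,0.36,0,0],[0,0,0,0.72,0.36,0,0],[0,0,0,0,0,0,0]]';python3 - <<'E'
from h import *
c=cap('top','top1'); w=cloud(c)
p=w[170:260,300:400].reshape(-1,3); p=p[(p[:,2]>26)&(p[:,2]<38)&(p[:,0]>470)]
print(len(p),p.min(0),p.max(0))
s=manip.state()
d=np.array([.8963,.4434]);o=s['tcp_pos'][:2]-[502.2,84.1]; print(s['tcp_pos'],o@d,o@[-d[1],d[0]],s['joint_positions'].round(2))
cv2.imwrite('pics/t1.png',cv2.resize(c['img'][110:260,240:440,::-1],(800,600),interpolation=cv2.INTER_CUBIC))
E
```

```text
time_s: 4.35
tcp_pos: [430.2, 47.9, 14.0]
tool_rot: [-0.451, 0.649, -0.279, -0.545]
contact_force: [0.1, 0.4, -0.1]
gripper_width: 42.8
time_s: 5.22
tcp_pos: [479.5, 71.9, 15.8]
tool_rot: [-0.451, 0.65, -0.279, -0.544]
contact_force: [-0.1, -0.4, -0.3]
gripper_width: 42.8
142 [470.28127064 -93.53638921  26.11100455] [645.30603835 150.36119181  37.81192272]
[479.1633329   71.74895308  15.79538167] -26.12421892571635 -0.8557851598255565 [ 0.44  0.79 -0.86  2.29  1.66  0.49  0.29]
```

View pics/t1.png

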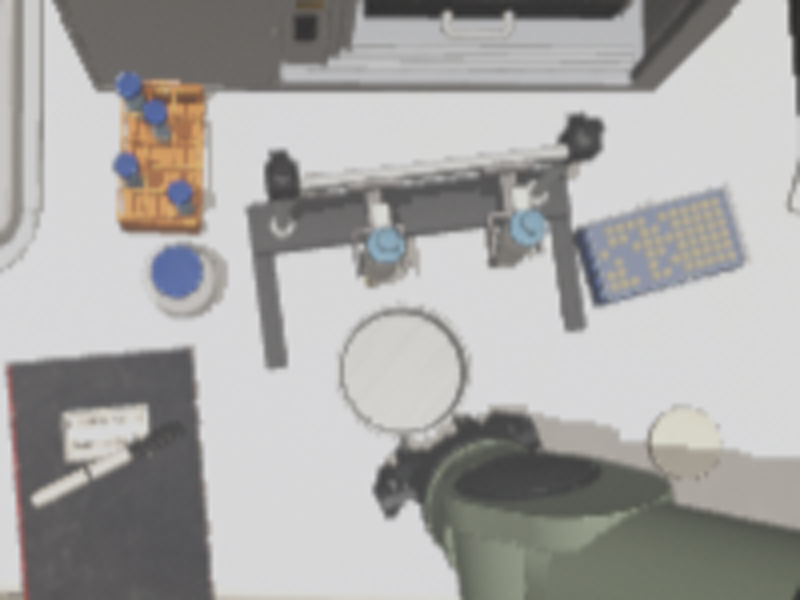

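The dish sits in the cradle at crop (403,370), and the bottle, tip box and lids have not moved. I'll measure its centre.

```bash
cat >> h.py <<'E'
def dish(c,guess):
    from scipy.optimize import least_squares
    p=cloud(c).reshape(-1,3); r=np.hypot(*(p[:,:2]-guess).T)
    p=p[(p[:,2]>29)&(p[:,2]<39)&(r<66)&(r>42)]
    f=least_squares(lambda q:np.hypot(p[:,0]-q[0],p[:,1]-q[1])-53.2,guess,loss='soft_l1')
    d=np.array([.8963,.4434]); o=f.x-[502.2,84.1]
    print('dish',f.x.round(1),len(p),'along',(o@d).round(1),'lat',(o@[-d[1],d[0]]).round(1),'to goal',(np.array([586.2,125.6])-f.x).round(1)); return f.x
E
python3 - <<'E'
from h import *
dish(load('top0'),[502,84]); dish(load('top1'),[531,98])
E
```

```text
dish [502.2  84.7] 112 along 0.3 lat 0.5 to goal [84.  40.9]
dish [534.8  97. ] 123 along 35.0 lat -2.9 to goal [51.4 28.6]
```

```bash
python3 -m handwheel '[[0,0,0,0.62,0.36,-0.1,0],[0,0,0,0.62,0.36,-0.1,0],[0,0,0,0.62,0.36,0,0],[0,0,0,0.62,0.36,0,0],[0,0,0,0.62,0.36,0,0],[0,0,0,0.62,0.36,0,0],[0,0,0,0,0,0,0]]';python3 - <<'E'
from h import *
c=cap('top','top2'); dish(c,[572,118])
E
```

```text
time_s: 6.15
tcp_pos: [518.7, 94.7, 13.5]
tool_rot: [-0.451, 0.65, -0.279, -0.544]
contact_force: [0.0, -1.4, -0.2]
gripper_width: 43.0
dish [573.7 119.6] 105 along 79.8 lat 0.1 to goal [12.5  6. ]
```

```bash
python3 -m handwheel '[[0,0,0,0.4,0.2,0,0],[0,0,0,0.4,0.2,0,0],[0,0,0,0.3,0.15,0,0],[0,0,0,0,0,0,0]]';python3 - <<'E'
from h import *
c=cap('top','top3'); dish(c,[585,125]); s=cap('scene','scene3')
cv2.imwrite('pics/s3.png',cv2.resize(s['img'][120:260,270:460,::-1],(760,560),interpolation=cv2.INTER_CUBIC))
E
```

```text
time_s: 6.7
tcp_pos: [529.8, 100.1, 13.3]
tool_rot: [-0.451, 0.65, -0.279, -0.544]
contact_force: [1.1, -0.2, 0.3]
gripper_width: 42.7
dish [584.1 125. ] 101 along 91.6 lat 0.3 to goal [2.1 0.6]
```

View pics/s3.png

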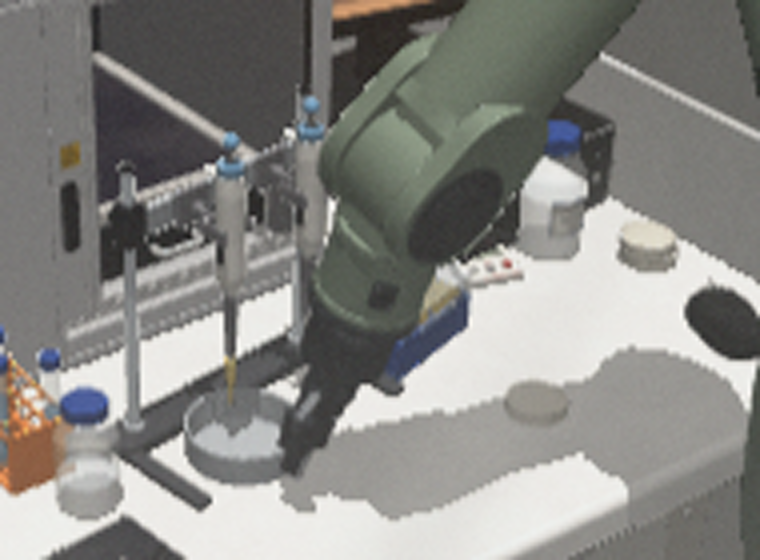

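The dish stands under the tip: the tip's lower end is at (231,400), inside the rim. Now I'll back off and go up.

```bash
python3 -m handwheel '[[0,0,0,-1,-0.5,0,0],[0,0,0,-2,-1,0,0],[0,0,0,-2,-1,0,0],[0,0,0,0,0,3,0],[0,0,0,0,0,5,1],[0,0,0,0,0,5,1],[0,0,0,0,0,5,1],[0,0,0,0,0,5,1],[0,0,0,0,0,5,1],[0,0,0,0,0,5,1],[0,0,0,0,0,5,1],[0,0,0,0,0,0,1]]';python3 - <<'E'
from h import *
print(manip.state()['joint_positions'].round(2))
need([0,0,-1],[-.157,.988,0]);need([0,0,-1],[.988,.157,0])
E
```

```text
time_s: 8.3
tcp_pos: [468.9, 68.8, 384.8]
tool_rot: [-0.446, 0.65, -0.286, -0.544]
contact_force: [0.3, 0.2, -0.4]
gripper_width: -0.0
[ 1.18  0.12 -1.48  1.9   0.1   0.96  1.71]
turn [ -4.3  15.1 -17.9] 23.8
turn [-21.4  -6.1 160.6] 162.2
turn [   8.8   15.9 -107.2] 108.8
turn [-14.6   8.1  71.5] 73.4
```

```bash
python3 -m handwheel '[[-1.4,5,-6,0,0,0,1],[-1.4,5,-6,0,0,0,1],[-1.4,5,-6,0,0,0,1],[0,0,0,1,0.5,0,1],[0,0,0,1,0.5,0,1],[0,0,0,1,0.5,0,1],[0,0,0,0,0,0,1]]';python3 - <<'E'
from h import *
s=manip.state();print(s['joint_positions'].round(2)); print(np.array([601,128,330])-s['tcp_pos'])
need([0,0,-1],[-.157,.988,0])
E
```

```text
time_s: 9.18
tcp_pos: [496.5, 76.4, 376.0]
tool_rot: [-0.457, 0.541, -0.463, -0.534]
contact_force: [-0.5, 0.5, 0.2]
gripper_width: -0.1
[ 0.61  0.37 -1.18  1.67  0.37  1.34  1.1 ]
[104.48203612  51.59984394 -45.97491809]
turn [0.8 0.1 0.2] 0.8
turn [   0.2   -1.2 -179.8] 179.8
```

```bash
python3 -m handwheel '[[0.8,0.1,0.2,2,1,0,1],[0,0,0,3,1.5,0,1],[0,0,0,3,1.5,0,1],[0,0,0,2.2,1,-1,1],[0,0,0,0,0,-1,1],[0,0,0,0,0,0,1]]';python3 - <<'E'
from h import *
s=manip.state();print(s['joint_positions'].round(2)); print(np.array([601,128,320])-s['tcp_pos'])
need([0,0,-1],[-.157,.988,0])
E
```

```text
time_s: 9.93
tcp_pos: [599.6, 124.5, 353.7]
tool_rot: [-0.458, 0.538, -0.461, -0.536]
contact_force: [-0.5, -0.0, 0.9]
gripper_width: 0.0
[ 0.35  0.58 -1.07  1.43  0.52  1.43  1.01]
[  1.43383003   3.47094933 -33.71190222]
turn [0.3 0.  0.2] 0.3
turn [   0.    -0.5 -179.8] 179.8
```

```bash
python3 -m handwheel '[[0,0,0,0.15,0.35,-1.2,1],[0,0,0,0,0,-1.2,1],[0,0,0,0,0,-0.5,1],[0,0,0,0,0,0,1]]';python3 - <<'E'
from h import *
s=manip.state(); print(s['tcp_pos'])
c=cap('scene','scene4'); t=cap('top','top4')
a=cv2.resize(c['img'][110:250,300:380,::-1],(320,560),interpolation=cv2.INTER_CUBIC)
b=cv2.resize(t['img'][120:240,300:400,::-1],(467,560),interpolation=cv2.INTER_CUBIC)
cv2.imwrite('pics/s4.png',np.hstack([a,b]))
E
```

```text
time_s: 10.42
tcp_pos: [600.3, 126.8, 323.6]
tool_rot: [-0.459, 0.539, -0.462, -0.535]
contact_force: [0.8, 0.1, 0.1]
gripper_width: -0.1
[600.28391826 126.78698276 323.55457514]
```

View pics/s4.png

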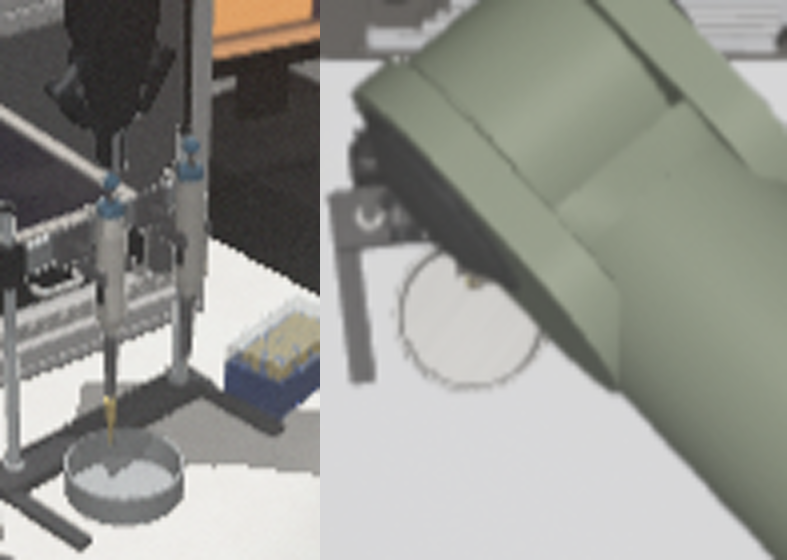

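The closed fingers hang just above the tipped pipette's button at (110,178), and the bare pipette's button at (190,145) is clear. I'll press now.

```bash
python3 -m handwheel '[[0,0,0,0,0,-0.4,1],[0,0,0,0,0,-0.4,1],[0,0,0,0,0,-0.4,1],[0,0,0,0,0,-0.4,1]]'; python3 -m handwheel '[[0,0,0,0,0,-0.3,1],[0,0,0,0,0,-0.2,1]]'
```

```text
time_s: 11.02
tcp_pos: [600.7, 127.1, 308.1]
tool_rot: [-0.459, 0.539, -0.461, -0.535]
contact_force: [-2.5, -2.2, 7.1]
gripper_width: 0.1
time_s: 11.28
tcp_pos: [600.8, 127.2, 304.1]
tool_rot: [-0.46, 0.539, -0.461, -0.534]
contact_force: [-10.1, -5.3, 32.3]
gripper_width: -0.5
```

```bash
python3 -m handwheel '[[0,0,0,0,0,-0.1,1],[0,0,0,0,0,0,1]]'; python3 -m handwheel '[[0,0,0,0,0,0.4,1],[0,0,0,0,0,0.6,1],[0,0,0,0,0,1,1],[0,0,0,0,0,2,1],[0,0,0,0,0,3,1],[0,0,0,0,0,3,1],[0,0,0,-3,-1.5,1,1],[0,0,0,-4,-2,0,1],[0,0,0,-4,-2,0,1],[0,0,0,-4,-2,0,1],[0,0,0,-4,-2,0,1],[0,0,0,0,0,0,1]]';python3 - <<'E'
from h import *
c=cap('scene','scene5'); t=cap('top','top5'); dish(t,[585,125])
a=cv2.resize(c['img'][110:250,290:440,::-1],(600,560),interpolation=cv2.INTER_CUBIC)
cv2.imwrite('pics/s5.png',a)
cv2.imwrite('pics/t5.png',cv2.resize(t['img'][110:260,240:440,::-1],(800,600),interpolation=cv2.INTER_CUBIC))
w=cloud(t);r=np.hypot(w[...,0]-601,w[...,1]-128);m=(r<7)&(w[...,2]>295)&(w[...,2]<330);print('button z',m.sum(),np.median(w[m],0))
r=np.hypot(w[...,0]-616,w[...,1]-33.5);m=(r<7)&(w[...,2]>295)&(w[...,2]<330);print('bare z',m.sum(),np.median(w[m],0) if m.any() else '')
E
```

```text
time_s: 11.52
tcp_pos: [600.7, 127.1, 304.7]
tool_rot: [-0.46, 0.54, -0.461, -0.534]
contact_force: [-2.2, -1.1, 6.3]
gripper_width: -0.0
time_s: 13.02
tcp_pos: [412.3, 33.7, 420.4]
tool_rot: [-0.46, 0.539, -0.461, -0.534]
contact_force: [-0.2, 0.1, 1.3]
gripper_width: -0.1
dish [584.3 125.1] 92 along 91.8 lat 0.4 to goal [1.9 0.5]
button z 25 [600.52406499 129.23269367 315.33061228]
bare z 22 [615.80524033  33.40065486 319.23003348]
```

View pics/s5.png

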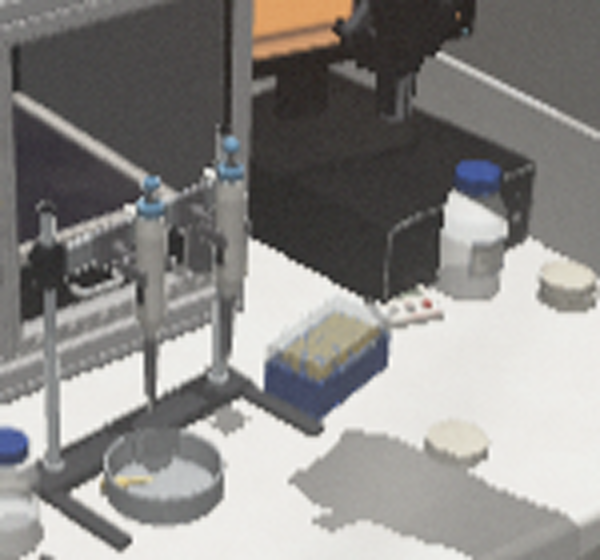

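View pics/t5.png

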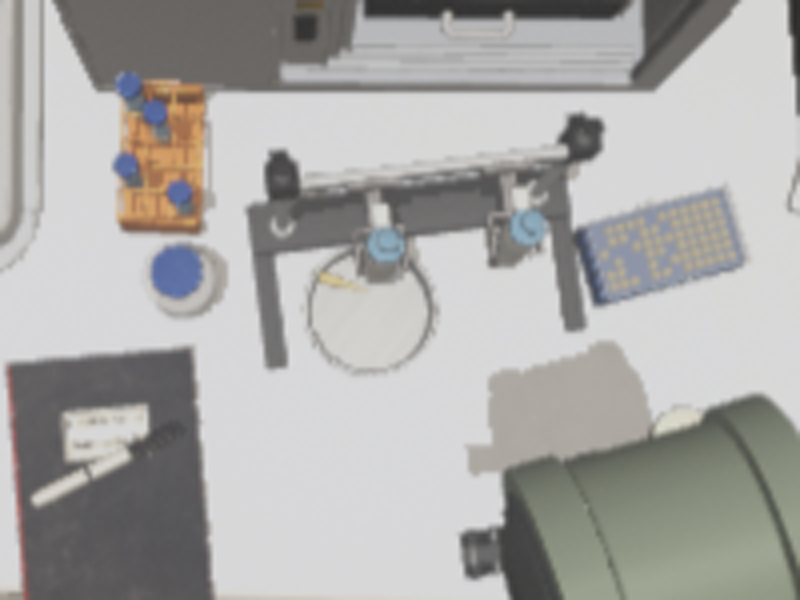

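The tip lies in the dish (top crop (340,282)), the tipped plunger is back up at about 315, the bare one is still up, and nothing else has moved. I'll hand in.

```bash
python3 -c "
from station import manip
print(manip.job_done())"
```

```text
the job is handed in; nothing more can be done
None
```

The used tip is in the waste dish, and I handed the job in after about 13 s of robot time. I slid the steel dish about 92 mm along the bench with the half-open, tilted fingers. Then I pressed the tipped pipette's plunger to its stop with the fingers shut and backed the arm clear.

**Last checks:**
- **Tip:** it has left the cone and lies inside the dish in both camera views.
- **Dish:** its centre is at (584, 125), about 17 mm short of the tip axis. I stopped it there because the stand's foot bar blocks it from being fully centred.
- **Tipped plunger:** the button reads about 315 mm, the roughly 2 mm short of the top that the task describes. The force at the stop peaked at about 34 N.
- **Bare plunger:** the button reads about 319 mm against 317 expected, which is within the camera error, so it is still up.
- **Bystanders:** the tip box, petri dish and bottles look unmoved in the pictures. The arm partly hid the petri dish in the last top view, and I did not measure the bystanders.

No check failed. Near the robot, the planned 25° tilt ran into the elbow's joint limit, so I used about 16° for the push.

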